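# Take a grinding ball out of its curved track

### The arm

A 6-joint arm with a two-finger parallel gripper is mounted at the origin on a cart in front of the work surface, level with it; the furniture and walls round the work are solid. World frame = base frame: x ahead of the robot, y to its left, z up, the work surface at z = 0. Lengths are in m, angles in rad, forces in N, time in s.
With the tool pointing down it reaches from about 0.3 to 0.775 m from the base axis. Payload 14.6 kg.
Tool frame: the origin (TCP) lies midway between the tips of the shut fingers; the grasp point (between the pads) lies 19 mm behind it (ctrl.grip_depth is the distance from the TCP to the grasp point, in m); z points along the fingers, y is the line along which they close (so a half turn about z gives the same grasp; the last joint's range is limited). The gripper opens to 85 mm and grips with 20 to 120 N. Pads are 22 mm wide; open, the fingers measure 114 mm over their backs; the gripper's body (76 mm by 85 mm) begins 54 mm behind the grasp point. The pads swing forward as they close: fully open they stand 13 mm farther back than shut.
Start: joints at [-1.214, 0.3, 1.521, -0, 1.321, -0.067], TCP at [0.226, -0.501, 0.231] pointing down, gripper open.
Joint ranges: [-3.03, 3.03], [-0.79, 2.21], [0.23, 2.52], [-1.04, 4.18], [0, 3.07], [-2.55, 2.55]. Speed limits (rad/s): [2.22, 2.22, 2.57, 3.14, 3.14, 3.14].

### API

Orientations are given as a 3x3 rotation matrix whose columns are the frame's x, y, z axes.
In Python, from cell import monitor, optics, ticket, ctrl gives the robot as it stands.
- The arm moves only by the tool drive_tool, never from a script. Its argument "steps" is a list that holds one entry, the list of rows, each a list of 7 numbers: the shift along the tool's x, y, z in units of 60 mm (1.0 is 60 mm), then the turn, a rotation vector about the tool's x, y, z in degrees, then the finger opening in mm, from 0 to 85.4. A call has 1 to 10 rows; each row shifts and turns the commanded pose from where the row before left it, along the tool's axes as they then stand; what a row does not reach is not made up. A row lasts 1/8 s, in which the tool goes at most 62.5 mm and 10.7 degrees, less where a joint would pass 70% of its speed; a pose out of reach is approached as far as the arm can. A call is refused whole if a number of a shift passes 1 or a number of a turn 10.7, either way. A call with a gripper value outside its range is refused whole. The fingers move at their own pace and stop on an object; "force" is the grip in N (left out, the last holds). Time passes only in rows, so rows that do not move let the fingers close. It gives the time, the measured TCP pose, the force, the opening and the grip force at its end, in the units of the state.
- monitor.get_state(): the state, without advancing time (a new reading comes with each control period).
- optics.snapshot(name): name is "scene" or "top" or "wrist"; returns a dict with "img" (480x640x3 uint8, red, green, blue), "K" (3x3 intrinsics, pixels), "pose" (4x4, takes a point from camera to world coordinates). Camera axes: x right, y up, looking along -z (the intrinsics and any distortion apply to the point x, -y, -z); pixel columns grow to the right and rows downward; lengths in m; the calibration is good to about 2 mm. A picture is of the moment at which its call begins. There is no depth.
- ticket.hand_in(): hands the job in; it is judged then, once.
Trained networks look in a picture, given as the dict that the camera call returned (one of the last four; its "shot" number tells which), for a name from the list of things; names that differ only in an ending like _2 or _b are one class to them, and where a whole thing is asked for, a point or a joint stands for the part that bears it (a point fixed in the world has none). Each returns a list of dicts, best first, with "confidence" (0 to 1); they miss things now and then, are a little off and sometimes report something else, mostly with a low value. They report only what shows in the picture. A call takes as long as a camera call. They do not tell look-alikes from the thing itself.
- optics.boxes_of(picture, thing): "rect" ([left, top, width, height] in pixels, round what is visible of it).
- optics.regions_of(picture, thing): "mask" (480x640 bool, what is visible of it) and "rect" ([left, top, width, height] in pixels, round what is visible of it).
The state is a dict: "t": time; "qpos": joint angles; "joint_vel": joint speeds; "effort": joint torques, N m; "ee_pos": TCP position; "tcp_rot": TCP orientation; "force": force on the tool from outside, world axes, zero at the start; "wrist_torque": the same for the moment, N m; "grip_width": finger opening in m; "gripper_force": force on a finger pad.
Only numpy, scipy, OpenCV 4.12 (cv2) and the standard library are available. Lean on these libraries where they do the work, as an engineer would, in place of code of your own. Each camera call takes 0.05 s, during which the arm holds its last target. There are 200 camera calls.

### The job

The lips of the curved track keep the white grinding ball from being lifted out along the way: push the ball along the track, round the bend and into the seat in the open gap at its end, and let it come to rest there. Then lift it out and set it on the cork collar of the holder, so that it sits there by itself for inspection. Leave the glassware alone.

Things in the scene. Friction and masses are not known exactly. Their poses are not given: they have to be found in the camera images.
- ball_center (a point): Centre of the loose white ceramic grinding ball, 50 mm across, about 0.24 kg (hidden variation). It starts in the straight run of the track, its centre 31 mm above the table, and rolls and slides easily (polished, friction about 0.3). Its axes mean nothing.
- track: Blue metal ball track with aluminium lips, fixed, 52 mm high. Origin on the table at the centre of the bend, z up. In its frame the channel's centre line (mm) runs from (85, -90) straight along +y to (85, 0), turns left round the origin at radius 85 through 120 degrees to (-42, 74), then goes straight on along (-0.866, -0.5) over an open tongue to the seat at (-77, 54).
- track_back (a point): Middle of the track's back end, at (85, -90) of the track's frame, level with the lips' top (52 mm). The end is open above a pin across the floor (top 14 mm above the table): shut fingers can come down behind the ball here, or anywhere through the slot. The ball starts with its centre at y = -58 to -20 of the track's frame.
- track_bend_end (a point): Middle of the channel where walls and lips end, at (-42, 74) of the track's frame, 52 mm up. Channel: floor 6 mm above the table, 54 mm wide inside, walls 5 mm thick; lips (48 to 52 mm up) leave a slot 42 mm wide all along the top: fingers pass, the ball does not.
- track_exit (a point): Centre of the ball when it rests in the exit seat, 28 mm above the table, 40 mm past the end of walls and lips; axes as track. Seat: 3 mm dip in a grooved tongue 40 mm wide, 6 mm high. Both sides of the tongue are free down to the table: grip the ball across it, along (-0.5, 0.866) of the track's frame. A stop 14 mm high stands 24 to 30 mm beyond the seat's centre.
- holder_seat (a point): Where the ball's centre lies when it sits on the holder, 61 mm above the table and on the holder's axis. The holder is loose, 0.45 kg: a dark steel foot 72 mm across and 10 mm high with an upright cork collar on it, 42 mm across outside, 28 mm inside, its rim 40 mm above the table. The ball rests on the rim and sinks 4 mm into it.
- holder: The same holder: origin on its axis at its underside, z up.
- beaker: Small empty glass beaker, 60 mm across and 71 mm high, standing on the table; origin at the centre of its underside. Leave it alone. It and the holder may have changed places.
- flask: Glass conical flask, 68 mm across and 127 mm high, standing to the right at the back; origin at the centre of its underside. Leave it alone.
- dish: Petri dish, 67 mm across and 14 mm high, near the front edge; origin at the centre of its underside. Leave it alone.
- ball: The same ball; its origin lies on its skin and turns with it, so use ball_center for its position.
Not all that is in view belongs to the job. Leave any green, pink or turquoise look-alike of the ball alone.

How it is judged:
By the outcome, as a careful person would: the job done as asked, in the order asked, and still so for the second after the job is handed in, with the robot touching nothing.
It also fails if it takes over 67 s, if anything falls off the work surface, if the arm or the gripper's body presses on something with over 40 N, if the wrist force passes 120 N, or if a joint passes its speed limit or range.

## Working session

There is one attempt and no reset: what is moved stays moved. The work goes in short steps, Python scripts to look and compute and a tool call to move; the robot and the scene stay as the last step left them, time stands still between calls to the robot, and variables do not carry over. Pictures are saved under pics/ and viewed, at most 13 in all, crops included, and the job is handed in when it is done.

Besides the shell and the picture viewer there is one more tool, called after "Request:" by a JSON object that holds its "method" and its "body". drive_tool: Moves the arm, as the interface text tells. Its arguments: {"type":"object","properties":{"steps":{"type":"array","items":{"type":"array","items":{"type":"array","items":{"type":"number"}}}},"force":{"type":"number"}},"required":["steps"]}

```bash
mkdir -p pics; python3 - <<'E'
from cell import monitor, optics, ticket, ctrl
import cv2,numpy as np
s=monitor.get_state();print(s['t'],s['ee_pos'],s['tcp_rot'],ctrl.grip_depth)
for c in ['scene','top']:
    p=optics.snapshot(c);cv2.imwrite(f'pics/{c}0.png',p['img'][:,:,::-1])
    print(c,p['K'].tolist(),p['pose'].round(4).tolist(),[k for k in p])
    for n in ['ball_center','ball','track','track_back','track_bend_end','track_exit','holder','holder_seat','beaker','flask','dish']:
        try:print(n,[(np.round(r['rect']).tolist(),round(r['confidence'],2)) for r in optics.boxes_of(p,n)][:4])
        except Exception as e:print(n,e)
E
```

```text
0.0 [ 0.2260758  -0.50113585  0.23069534] [[ 9.11543022e-01  4.11204487e-01 -4.33682951e-04]
 [ 4.11204713e-01 -9.11542379e-01  1.08405974e-03]
 [ 5.04498418e-05 -1.16649957e-03 -9.99999318e-01]] 0.0187
scene [[561.5281259513298, 0.0, 320.5999440006105], [0.0, 561.5281259513298, 231.1687195878046], [0.0, 0.0, 1.0]] [[0.6317, -0.443, 0.6361, 1.2931], [0.775, 0.3429, -0.5308, -0.6248], [0.017, 0.8283, 0.56, 0.7105], [0.0, 0.0, 0.0, 1.0]] ['img', 'K', 'pose', 'shot']
ball_center [([441.0, 211.0, 26.0, 22.0], 0.96), ([318.0, 189.0, 20.0, 18.0], 0.74), ([351.0, 175.0, 18.0, 16.0], 0.65), ([372.0, 242.0, 18.0, 9.0], 0.57)]
ball [([320.0, 186.0, 19.0, 23.0], 0.89), ([349.0, 175.0, 21.0, 22.0], 0.73), ([442.0, 212.0, 30.0, 20.0], 0.6), ([369.0, 239.0, 24.0, 15.0], 0.45)]
track [([346.0, 199.0, 84.0, 84.0], 0.57)]
track_back [([345.0, 199.0, 80.0, 81.0], 0.92)]
track_bend_end [([342.0, 198.0, 88.0, 83.0], 0.93)]
track_exit [([345.0, 201.0, 86.0, 81.0], 0.92)]
holder [([227.0, 241.0, 34.0, 31.0], 0.72), ([368.0, 237.0, 28.0, 20.0], 0.28)]
holder_seat [([225.0, 242.0, 37.0, 32.0], 0.84)]
beaker
[... 424 characters left out ...]
 25.0, 19.0], 0.68), ([167.0, 160.0, 26.0, 26.0], 0.58), ([242.0, 289.0, 24.0, 20.0], 0.57)]
ball [([274.0, 170.0, 20.0, 16.0], 0.83), ([190.0, 287.0, 28.0, 26.0], 0.83), ([172.0, 162.0, 22.0, 22.0], 0.77), ([240.0, 288.0, 28.0, 25.0], 0.76)]
track [([208.0, 161.0, 110.0, 108.0], 0.77)]
track_back [([211.0, 160.0, 106.0, 106.0], 0.95)]
track_bend_end [([209.0, 161.0, 106.0, 111.0], 0.74)]
track_exit [([206.0, 163.0, 112.0, 107.0], 0.97)]
holder [([371.0, 250.0, 35.0, 36.0], 0.73)]
holder_seat [([369.0, 248.0, 35.0, 37.0], 0.66)]
beaker [([419.0, 194.0, 33.0, 28.0], 0.64)]
flask [([377.0, 147.0, 34.0, 40.0], 0.93), ([205.0, 161.0, 111.0, 109.0], 0.2)]
dish [([308.0, 284.0, 33.0, 35.0], 0.82)]
```

```bash
python3 - <<'E'
import cv2
t=cv2.imread('pics/top0.png');cv2.imwrite('pics/t1.png',cv2.resize(t[130:330,140:460],(800,500),interpolation=cv2.INTER_CUBIC))
t=cv2.imread('pics/scene0.png');cv2.imwrite('pics/s1.png',cv2.resize(t[150:350,190:490],(800,533),interpolation=cv2.INTER_CUBIC))
E
```

```text
(no output)
```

View pics/t1.png

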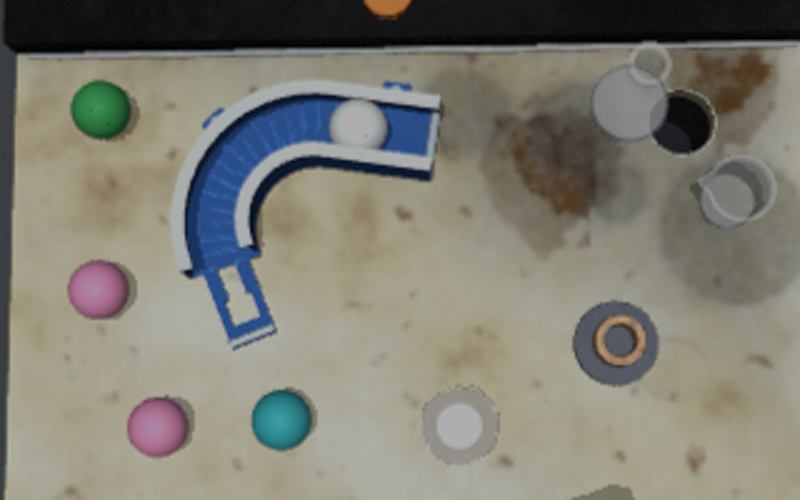

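View pics/s1.png

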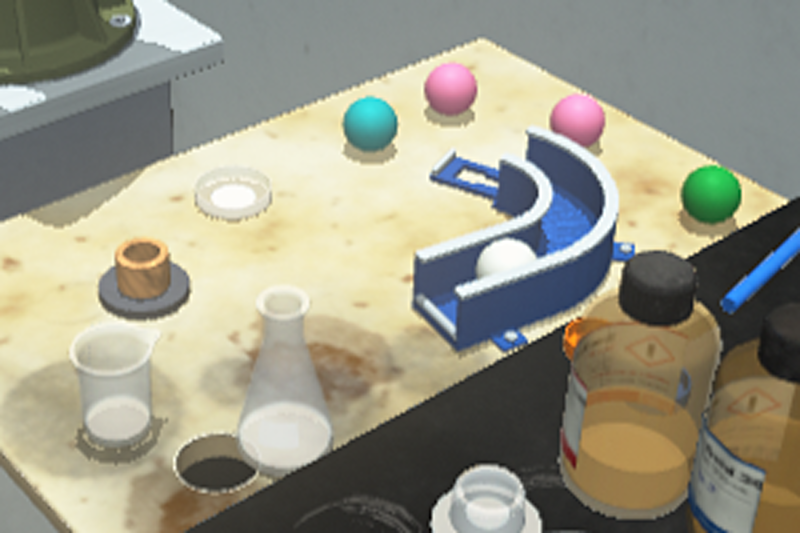

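The top crop shows the white ball in the straight run at about (358,124), the holder at (615,342), and the seat tongue ending at (250,340). The pink, green and turquoise balls are decoys. Next I'll fit the track pose using both cameras.

```bash
cat > h.py <<'E'
import numpy as np,cv2
from scipy.optimize import minimize
def proj(p,X):
    X=np.atleast_2d(X);T=np.linalg.inv(p['pose']);c=X@T[:3,:3].T+T[:3,3]
    c=c*[1,-1,-1];u=c@p['K'].T;return u[:,:2]/u[:,2:]
def ray(p,uv,z):
    d=np.linalg.inv(p['K'])@[uv[0],uv[1],1]*[1,-1,-1];d=p['pose'][:3,:3]@d;o=p['pose'][:3,3]
    return o+d*(z-o[2])/d[2]
def t2w(q,P):  # q=x,y,yaw ; P mm Nx3
    P=np.atleast_2d(P)/1000.;c,s=np.cos(q[2]),np.sin(q[2])
    return np.c_[q[0]+c*P[:,0]-s*P[:,1],q[1]+s*P[:,0]+c*P[:,1],P[:,2]]
def lip(r0,r1):
    a=np.radians(np.arange(0,121,4))
    f=lambda r:np.r_[[[r,-90,52]],np.c_[r*np.cos(a),r*np.sin(a),52+0*a]]
    return np.r_[f(r0),f(r1)[::-1]]
LIPS=[lip(106,117),lip(53,64)]
def fit_track(views,q0):
    # views: list of (pic, lipmask float)
    S=4
    def cost(q,):
        c=0
        for p,m in views:
            r=np.zeros(m.shape,np.uint8)
            for L in LIPS:
                cv2.fillPoly(r,[np.round(proj(p,t2w(q,L))*256).astype(np.int32)],255,cv2.LINE_AA,8)
            r=cv2.GaussianBlur(r.astype(np.float32)/255,(0,0),1.0)
            c+=((r-m)**2).sum()/r.sum()
        return c
    best=None
    for sc in (0.02,0.006):
        x0=np.array(q0);sim=np.vstack([x0]+[x0+d for d in np.diag([sc,sc,sc*8])])
        o=minimize(cost,x0,method='Nelder-Mead',options=dict(initial_simplex=sim,xatol=1e-5,fatol=1e-6));q0=o.x
    return o.x,o.fun
def lipmask(img,q,p,pad=25):
    h=cv2.cvtColor(img,cv2.COLOR_RGB2HSV)
    hull=cv2.convexHull(np.vstack([proj(p,t2w(q,L)) for L in LIPS]).astype(np.int32))
    z=np.zeros(img.shape[:2],np.uint8);cv2.fillPoly(z,[hull],1);z=cv2.dilate(z,np.ones((pad,pad)))
    m=((h[...,1]<38)&(h[...,2]>130)&(z>0)).astype(np.uint8)
    return cv2.GaussianBlur(m.astype(np.float32),(0,0),1.0)
E
python3 - <<'E'
from cell import optics
from h import *
ps=[optics.snapshot(c) for c in ('top','scene')]
t=ps[0]
cr=lambda x,y:(140+x/2.5,130+y/2.5)
for c in [(441,96),(432,168),(184,272),(258,248)]: print(ray(t,cr(*c),.052))
C=np.array([[117,-90],[53,-90],[-58.5,101.3],[-26.5,45.9]])/1000
W=np.array([ray(t,cr(*c),.052)[:2] for c in [(441,96),(432,168),(184,272),(258,248)]])
a=C-C.mean(0);b=W-W.mean(0)
yaw=np.arctan2((a[:,0]*b[:,1]-a[:,1]*b[:,0]).sum(),(a*b).sum())
R=np.array([[np.cos(yaw),-np.sin(yaw)],[np.sin(yaw),np.cos(yaw)]])
q=np.r_[W.mean(0)-R@C.mean(0),yaw];print('init',q)
ms=[]
for p in ps:
    ms.append(lipmask(p['img'],q,p,15))
for v in ([0],[1],[0,1]):
    print(v,fit_track([(ps[i],ms[i]) for i in v],q))
qq,_=fit_track([(ps[i],ms[i]) for i in (0,1)],q)
out=[]
for p,m,b in zip(ps,ms,[(130,200),(170,330)]):
    im=cv2.resize(p['img'][:,:,::-1],None,fx=4,fy=4)
    for L in LIPS: cv2.polylines(im,[(proj(p,t2w(qq,L))*4).astype(int)],1,(0,0,255),1)
    u=proj(p,t2w(qq,[[0,0,30]]))[0]*4;x,y=u.astype(int)
    out.append(im[y-270:y+270,x-200:x+200])
    mm=cv2.resize((m*255).astype(np.uint8),None,fx=4,fy=4)
cv2.imwrite('pics/fit.png',np.hstack(out))
for p in ps:
    for n,z in (('ball_center',.031),('holder',.005),('holder_seat',.005),('beaker',0.035),('flask',0),('dish',.007)):
        for r in optics.regions_of(p,n)[:4]:
            m=r['mask'];v,u=np.nonzero(m);x,y,w,h=r['rect'];print(n,round(r['confidence'],2),ray(p,(x+w/2,y+h/2),z).round(4),ray(p,(u.mean(),v.mean()),z).round(4))
E
```

```text
[6.73949397e-01 5.04761641e-04 5.20000000e-02]
[0.61293636 0.00899368 0.052     ]
[0.52964878 0.21335233 0.052     ]
[0.54847964 0.15281909 0.052     ]
init [ 0.57131817  0.10493487 -0.13660309]
[0] (array([ 0.57481244,  0.10910308, -0.15250661]), np.float64(0.638197124004364))
[1] (array([ 0.57300999,  0.1060512 , -0.16076837]), np.float64(0.4017297327518463))
[0, 1] (array([ 0.57409117,  0.10768607, -0.15922365]), np.float64(1.0996747016906738))
ball_center 0.9 [0.6561 0.0669 0.031 ] [0.656  0.0712 0.031 ]
ball_center 0.89 [0.5188 0.2845 0.031 ] [0.5191 0.2886 0.031 ]
ball_center 0.86 [0.4029 0.2357 0.031 ] [0.405 0.238 0.031]
ball_center 0.57 [0.4099 0.1353 0.031 ] [0.4094 0.1369 0.031 ]
holder 0.98 [ 0.472 -0.145  0.005] [ 0.4697 -0.1433  0.005 ]
holder_seat 0.6 [ 0.4674 -0.1416  0.005 ] [ 0.4697 -0.1431  0.005 ]
beaker 0.75 [ 0.5877 -0.2475  0.035 ] [ 0.5925 -0.2452  0.035 ]
flask 0.71 [ 0.685  -0.1663  0.    ] [ 0.6857 -0.1669  0.    ]
dish 0.83 [ 0.4025 -0.0089  0.007 ] [ 0.4021 -0.0105  0.007 ]
ball_center 0.87 [0.6799 0.2765 0.031 ] [0.6796 0.2784 0.031 ]
ball_center 0.74 [0.4279 0.1297 0.031 ] [0.4191 0.1278 0.031 ]
ball_center 0.55 [0.4174 0.2311 0.031 ] [0.4139 0.2286 0.031 ]
ball_center 0.54 [0.6396 0.0893 0.031 ] [0.6384 0.0789 0.031 ]
holder 0.57 [ 0.4648 -0.1413  0.005 ] [ 0.4623 -0.1428  0.005 ]
holder_seat 0.63 [ 0.4673 -0.1475  0.005 ] [ 0.4628 -0.142   0.005 ]
beaker 0.85 [ 0.5892 -0.2442  0.035 ] [ 0.5837 -0.2406  0.035 ]
flask 0.94 [ 0.6236 -0.1247  0.    ] [ 0.6324 -0.1315  0.    ]
dish 0.76 [ 0.4    -0.0108  0.007 ] [ 0.4036 -0.0134  0.007 ]
```

View pics/fit.png

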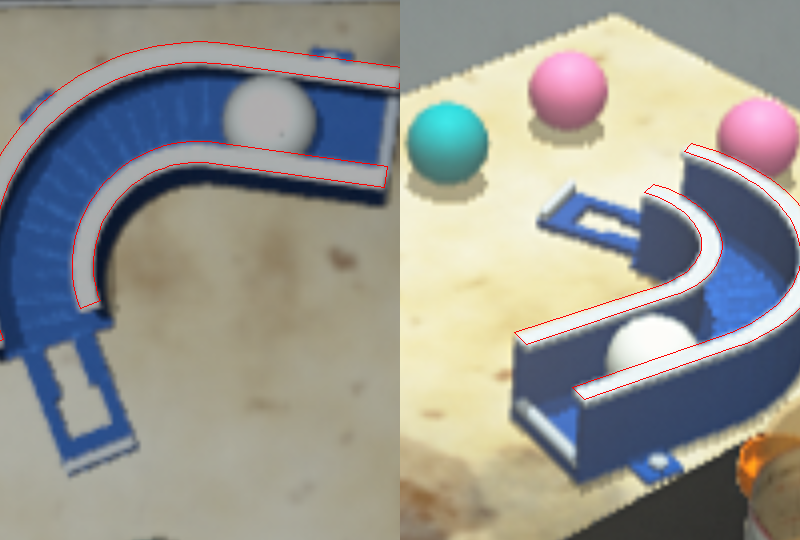

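The overlay shows the fit lying on both lips in both views. The ball is at track y≈-27, and the holder is at about (0.467,-0.143). Next I'll plan the approach to the back end.

```bash
cat >> h.py <<'E'
Q=[0.5741,0.1077,-0.159]
def rows(wps,grip,pos=None,R=None):
    """wps: list of (x,y,z,yaw_deg of tool x,nrows). prints rows of tool-frame increments"""
    from cell import monitor
    s=monitor.get_state()
    p=np.array(s['ee_pos']) if pos is None else np.array(pos);yaw=np.degrees(np.arctan2(s['tcp_rot'][1][0],s['tcp_rot'][0][0])) if R is None else R
    out=[]
    for x,y,z,w,n in wps:
        p0=p.copy();y0=yaw
        for i in range(1,n+1):
            t=np.array([x,y,z])*i/n+p0*(1-i/n);d=t-p
            a=np.radians(yaw);ex=np.array([np.cos(a),np.sin(a),0]);ey=np.array([np.sin(a),-np.cos(a),0])
            sh=np.round(np.array([d@ex,d@ey,-d[2]])/.06,3)
            dy=round(-((y0+(w-y0)*i/n)-yaw),2)
            out.append([*map(float,sh),0,0,dy,grip]);p=p+.06*(sh[0]*ex+sh[1]*ey-sh[2]*np.array([0,0,1]));yaw-=dy
    for i in range(0,len(out),10): print(str([out[i:i+10]]).replace(' ',''))
E
python3 - <<'E'
from h import *
b=t2w(Q,[[85,-77,0]])[0];print(b)
rows([(b[0],b[1],.16,-9.1,20)],0)
E
```

```text
[0.64583634 0.01821314 0.        ]
[[[0.497,-0.251,0.059,0,0,np.float64(1.67),0],[0.489,-0.265,0.06,0,0,np.float64(1.67),0],[0.481,-0.279,0.059,0,0,np.float64(1.67),0],[0.474,-0.294,0.06,0,0,np.float64(1.67),0],[0.464,-0.307,0.059,0,0,np.float64(1.67),0],[0.455,-0.32,0.059,0,0,np.float64(1.66),0],[0.446,-0.333,0.06,0,0,np.float64(1.67),0],[0.435,-0.346,0.059,0,0,np.float64(1.67),0],[0.426,-0.359,0.06,0,0,np.float64(1.67),0],[0.415,-0.371,0.059,0,0,np.float64(1.67),0]]]
[[[0.404,-0.383,0.06,0,0,np.float64(1.67),0],[0.392,-0.395,0.059,0,0,np.float64(1.67),0],[0.381,-0.406,0.059,0,0,np.float64(1.67),0],[0.369,-0.416,0.06,0,0,np.float64(1.67),0],[0.356,-0.428,0.059,0,0,np.float64(1.67),0],[0.344,-0.437,0.06,0,0,np.float64(1.67),0],[0.331,-0.448,0.059,0,0,np.float64(1.67),0],[0.318,-0.456,0.059,0,0,np.float64(1.66),0],[0.305,-0.466,0.06,0,0,np.float64(1.67),0],[0.291,-0.475,0.059,0,0,np.float64(1.67),0]]]
```

Request:
{"method": "drive_tool", "body": {"steps": [[[0.5,-0.25,0.06,0,0,1.67,0],[0.49,-0.265,0.06,0,0,1.67,0],[0.48,-0.28,0.06,0,0,1.67,0],[0.47,-0.29,0.06,0,0,1.67,0],[0.46,-0.31,0.06,0,0,1.67,0],[0.455,-0.32,0.06,0,0,1.67,0],[0.445,-0.33,0.06,0,0,1.67,0],[0.435,-0.345,0.06,0,0,1.67,0],[0.425,-0.36,0.06,0,0,1.67,0],[0.415,-0.37,0.06,0,0,1.67,0]]]}}

```text
t: 3.15
ee_pos: [0.4364, -0.2411, 0.1953]
tcp_rot: [[0.991, 0.131, 0.0], [0.131, -0.991, -0.0], [0.0, 0.0, -1.0]]
force: [0.5, -0.3, 0.3]
grip_width: 0.0
gripper_force: 0.0
```

Request:
{"method": "drive_tool", "body": {"steps": [[[0.4,-0.38,0.06,0,0,1.67,0],[0.39,-0.395,0.06,0,0,1.67,0],[0.38,-0.405,0.06,0,0,1.67,0],[0.37,-0.415,0.06,0,0,1.67,0],[0.355,-0.43,0.06,0,0,1.67,0],[0.345,-0.435,0.06,0,0,1.67,0],[0.33,-0.45,0.06,0,0,1.67,0],[0.32,-0.455,0.06,0,0,1.67,0],[0.305,-0.465,0.06,0,0,1.67,0],[0.29,-0.475,0.06,0,0,1.67,0]]]}}

```text
t: 4.4
ee_pos: [0.6459, 0.0183, 0.1591]
tcp_rot: [[0.987, -0.159, -0.0], [-0.159, -0.987, -0.0], [-0.0, 0.0, -1.0]]
force: [0.0, -0.3, -0.2]
grip_width: 0.0
gripper_force: 0.0
```

```bash
python3 - <<'E'
from cell import optics,monitor
from h import *
s=monitor.get_state();print(s['t'],s['ee_pos'],s['grip_width'])
p=optics.snapshot('wrist');print(p['pose'].round(3).tolist(),p['K'][0,0])
cv2.imwrite('pics/w.png',p['img'][:,:,::-1].copy())
im=p['img'][:,:,::-1].copy()
for L in LIPS: cv2.polylines(im,[proj(p,t2w(Q,L)).astype(int)],1,(0,0,255),1)
cv2.imwrite('pics/w1.png',im)
m=lipmask(p['img'],Q,p,25)
print(fit_track([(p,m)],Q))
b=t2w(Q,[[85,-77,0]])[0]
rows([(b[0],b[1],.16,-9.1,1),(b[0],b[1],.026,-9.1,8)],0)
for r in optics.regions_of(p,'ball_center')[:3]:
    x,y,w,h=r['rect'];print(r['confidence'],ray(p,(x+w/2,y+h/2),.031),r['rect'])
E
```

```text
4.4 [0.64590163 0.01833467 0.15909034] 4.940656680140517e-05
[[-0.16, 0.949, 0.272, 0.714], [-0.987, -0.154, -0.045, 0.007], [-0.001, -0.275, 0.961, 0.302], [0.0, 0.0, 0.0, 1.0]] 348.65914367361535
(array([ 0.57227693,  0.10867513, -0.16472488]), np.float64(0.5091367363929749))
[[[-0.014,0.054,-0.027,0,0,np.float64(-0.05),0],[-0.0,0.0,0.279,0,0,np.float64(-0.0),0],[-0.0,0.0,0.279,0,0,np.float64(-0.0),0],[-0.0,0.0,0.28,0,0,np.float64(-0.0),0],[-0.0,0.0,0.279,0,0,np.float64(-0.0),0],[-0.0,0.0,0.279,0,0,np.float64(-0.0),0],[-0.0,0.0,0.279,0,0,np.float64(-0.0),0],[-0.0,0.0,0.279,0,0,np.float64(-0.0),0],[-0.0,0.0,0.28,0,0,np.float64(-0.0),0]]]
0.88 [0.52383053 0.28529398 0.031     ] [22.3, 377.2, 70.3, 56.1]
0.7 [0.64830129 0.07323091 0.031     ] [220.0, 219.2, 63.2, 48.2]
0.59 [0.67089847 0.26429971 0.031     ] [2.3, 227.3, 28.2, 51.5]
```

View pics/w1.png

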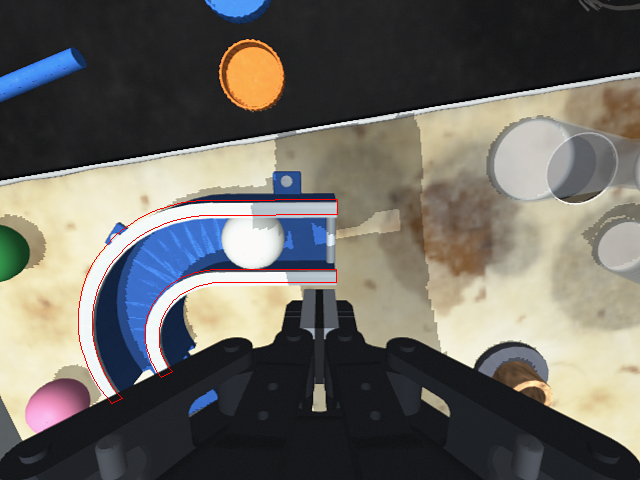

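The wrist view agrees to about 1–2 mm: the ball is at (252,243) and the track back at column 336. The fingers are above the channel behind the ball, so I'll go down and plan the push.

Request:
{"method": "drive_tool", "body": {"steps": [[[-0.025,0.05,0,0,0,0,0],[0,0,0.28,0,0,0,0],[0,0,0.28,0,0,0,0],[0,0,0.28,0,0,0,0],[0,0,0.28,0,0,0,0],[0,0,0.28,0,0,0,0],[0,0,0.28,0,0,0,0],[0,0,0.28,0,0,0,0],[0,0,0.26,0,0,0,0]]]}}

```text
t: 5.62
ee_pos: [0.6433, 0.0147, 0.0249]
tcp_rot: [[0.987, -0.158, -0.0], [-0.158, -0.987, 0.0], [-0.0, 0.0, -1.0]]
force: [0.5, 0.5, -0.2]
grip_width: 0.0003
gripper_force: 0.0
```

```bash
sed -i 's/^Q=.*/Q=[0.5732,0.108,-0.161]/; s/dy=round(-/dy=round(float(-/; s/-yaw),2)/-yaw)),2)/' h.py; python3 - <<'E'
from h import *
from cell import monitor
print(monitor.get_state()['ee_pos'],monitor.get_state()['force'])
y0=np.degrees(Q[2]);w=[]
for y in (-67,-59,-51,-43,-35,-27,-20,-13,-7,0):
    P=t2w(Q,[[85,y,26]])[0];w.append((*P,y0+max(0,13+y*13/45),1))
for a in np.arange(5,121,5):
    r=np.radians(a);P=t2w(Q,[[85*np.cos(r),85*np.sin(r),26]])[0];w.append((*P,y0+min(a+13,120),1))
rows(w,0)
E
```

```text
[0.64327348 0.01469568 0.02491058] [ 0.53236811  0.53903432 -0.17413836]
[[[0.015,-0.231,-0.018,0,0,0.11,0],[0.0,-0.133,-0.0,0,0,-0.0,0],[0.0,-0.134,-0.0,0,0,-0.0,0],[0.0,-0.133,-0.0,0,0,-0.58,0],[0.001,-0.133,-0.0,0,0,-2.31,0],[0.007,-0.134,-0.0,0,0,-2.31,0],[0.011,-0.116,-0.0,0,0,-2.03,0],[0.014,-0.115,-0.0,0,0,-2.02,0],[0.016,-0.099,-0.0,0,0,-1.73,0],[0.023,-0.115,-0.0,0,0,-2.02,0]]]
[[[0.022,-0.121,-0.0,0,0,-5.0,0],[0.023,-0.122,-0.0,0,0,-5.0,0],[0.022,-0.121,-0.0,0,0,-5.0,0],[0.023,-0.122,-0.0,0,0,-5.0,0],[0.022,-0.121,-0.0,0,0,-5.0,0],[0.023,-0.122,-0.0,0,0,-5.0,0],[0.022,-0.121,-0.0,0,0,-5.0,0],[0.023,-0.122,-0.0,0,0,-5.0,0],[0.022,-0.121,-0.0,0,0,-5.0,0],[0.023,-0.122,-0.0,0,0,-5.0,0]]]
[[[0.022,-0.121,-0.0,0,0,-5.0,0],[0.023,-0.122,-0.0,0,0,-5.0,0],[0.022,-0.121,-0.0,0,0,-5.0,0],[0.023,-0.122,-0.0,0,0,-5.0,0],[0.022,-0.121,-0.0,0,0,-5.0,0],[0.023,-0.122,-0.0,0,0,-5.0,0],[0.023,-0.121,-0.0,0,0,-5.0,0],[0.022,-0.122,-0.0,0,0,-5.0,0],[0.023,-0.122,-0.0,0,0,-5.0,0],[0.022,-0.121,-0.0,0,0,-5.0,0]]]
[[[0.023,-0.122,-0.0,0,0,-5.0,0],[0.022,-0.121,-0.0,0,0,-2.0,0],[0.016,-0.123,-0.0,0,0,-0.0,0],[0.006,-0.123,-0.0,0,0,-0.0,0]]]
```

Request:
{"method": "drive_tool", "body": {"steps": [[[0.015,-0.13,-0.02,0,0,0,0],[0,-0.13,0,0,0,0,0],[0,-0.13,0,0,0,0,0],[0,-0.13,0,0,0,0,0],[0,-0.13,0,0,0,-0.6,0],[0,-0.13,0,0,0,-2.3,0],[0.007,-0.13,0,0,0,-2.3,0],[0.011,-0.12,0,0,0,-2.0,0],[0.014,-0.12,0,0,0,-2.0,0],[0.016,-0.1,0,0,0,-1.7,0]]]}}

```text
t: 6.88
ee_pos: [0.656, 0.0892, 0.0273]
tcp_rot: [[0.999, 0.033, -0.0], [0.033, -0.999, -0.0], [-0.0, 0.0, -1.0]]
force: [0.3, 0.0, -0.1]
grip_width: -0.0003
gripper_force: 0.3
```

Request:
{"method": "drive_tool", "body": {"steps": [[[0.023,-0.115,0,0,0,-2.0,0],[0.0225,-0.1215,0,0,0,-5,0],[0.0225,-0.1215,0,0,0,-5,0],[0.0225,-0.1215,0,0,0,-5,0],[0.0225,-0.1215,0,0,0,-5,0],[0.0225,-0.1215,0,0,0,-5,0],[0.0225,-0.1215,0,0,0,-5,0]]]}}

```text
t: 7.75
ee_pos: [0.6528, 0.1399, 0.0274]
tcp_rot: [[0.829, 0.559, 0.0], [0.559, -0.829, 0.0], [0.0, 0.0, -1.0]]
force: [-0.2, -0.9, 0.9]
grip_width: 0.0001
gripper_force: 0.4
```

```bash
python3 - <<'E'
from cell import optics,monitor
from h import *
s=monitor.get_state();p=np.array(s['ee_pos']);c,sn=np.cos(Q[2]),np.sin(Q[2])
d=p[:2]-Q[:2];x,y=c*d[0]+sn*d[1],-sn*d[0]+c*d[1]
th=np.degrees(np.arctan2(y,x));print('r',np.hypot(x,y),'th',th,s['ee_pos'],s['force'])
t=optics.snapshot('top')
cv2.imwrite('pics/t2.png',cv2.resize(t['img'][140:300,160:340,::-1],(675,600),interpolation=cv2.INTER_CUBIC))
y0=np.degrees(Q[2]);w=[]
for a in np.r_[np.arange(round(th)+5,119,5),120]:
    r=np.radians(a);P=t2w(Q,[[85*np.cos(r),85*np.sin(r),26]])[0];w.append((*P,y0+min(a+13,120),1))
rows(w,0)
E
```

```text
r 0.08574734158039977 th 31.057461942117165 [0.65279693 0.13988943 0.02736017] [-0.16891879 -0.93689027  0.87333436]
[[[0.006,-0.108,0.022,0,0,-5.49,0],[0.022,-0.121,-0.0,0,0,-5.0,0],[0.023,-0.122,-0.0,0,0,-5.0,0],[0.022,-0.122,-0.0,0,0,-5.0,0],[0.023,-0.121,-0.0,0,0,-5.0,0],[0.022,-0.122,-0.0,0,0,-5.0,0],[0.023,-0.121,-0.0,0,0,-5.0,0],[0.022,-0.122,-0.0,0,0,-5.0,0],[0.023,-0.121,-0.0,0,0,-5.0,0],[0.022,-0.122,-0.0,0,0,-5.0,0]]]
[[[0.023,-0.121,-0.0,0,0,-5.0,0],[0.022,-0.122,-0.0,0,0,-5.0,0],[0.023,-0.121,-0.0,0,0,-5.0,0],[0.022,-0.122,-0.0,0,0,-5.0,0],[0.023,-0.121,-0.0,0,0,-5.0,0],[0.022,-0.122,-0.0,0,0,-1.0,0],[0.014,-0.122,-0.0,0,0,0.0,0],[0.004,-0.099,-0.0,0,0,0.0,0]]]
```

View pics/t2.png

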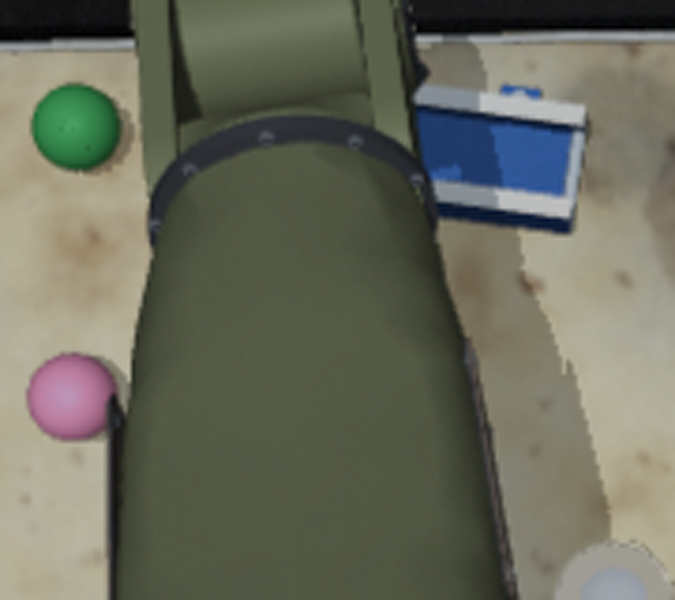

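The arm hides the ball, but the straight run is empty, so the ball has gone ahead. I'll continue round the bend.

Request:
{"method": "drive_tool", "body": {"steps": [[[0.006,-0.11,0.02,0,0,-5.5,0],[0.0225,-0.1215,0,0,0,-5,0],[0.0225,-0.1215,0,0,0,-5,0],[0.0225,-0.1215,0,0,0,-5,0],[0.0225,-0.1215,0,0,0,-5,0],[0.0225,-0.1215,0,0,0,-5,0],[0.0225,-0.1215,0,0,0,-5,0],[0.0225,-0.1215,0,0,0,-5,0],[0.0225,-0.1215,0,0,0,-5,0]]]}}

```text
t: 8.93
ee_pos: [0.6073, 0.1856, 0.0262]
tcp_rot: [[0.184, 0.983, 0.0], [0.983, -0.184, 0.0], [0.0, 0.0, -1.0]]
force: [-0.2, -0.0, -0.1]
grip_width: -0.0
gripper_force: 0.2
```

```bash
python3 - <<'E'
from cell import optics,monitor
from h import *
s=monitor.get_state();p=np.array(s['ee_pos']);c,sn=np.cos(Q[2]),np.sin(Q[2])
d=p[:2]-Q[:2];x,y=c*d[0]+sn*d[1],-sn*d[0]+c*d[1]
th=np.degrees(np.arctan2(y,x));print('r',np.hypot(x,y),'th',th,s['ee_pos'],s['force'])
t=optics.snapshot('scene');w=optics.snapshot('wrist')
cv2.imwrite('pics/m.png',np.hstack([cv2.resize(t['img'][160:290,310:450,::-1],(400,371)),cv2.resize(w['img'][:371*480//371,:,::-1],(400,371))]))
y0=np.degrees(Q[2]);w=[]
for a in np.r_[np.arange(round(th)+5,119,5),120]:
    r=np.radians(a);P=t2w(Q,[[85*np.cos(r),85*np.sin(r),26]])[0];w.append((*P,y0+min(a+13,120),1))
rows(w,0)
E
```

```text
r 0.08473232706350704 th 75.46558202094761 [0.6073379  0.18555109 0.02620941] [-0.19969017 -0.00725783 -0.14628887]
[[[0.024,-0.103,0.001,0,0,-4.43,0],[0.022,-0.121,0.0,0,0,-5.0,0],[0.023,-0.122,0.0,0,0,-5.0,0],[0.022,-0.121,0.0,0,0,-5.0,0],[0.023,-0.122,0.0,0,0,-5.0,0],[0.022,-0.121,0.0,0,0,-5.0,0],[0.023,-0.122,0.0,0,0,-2.0,0],[0.016,-0.122,0.0,0,0,-0.0,0],[0.005,-0.124,0.0,0,0,-0.0,0]]]
```

View pics/m.png

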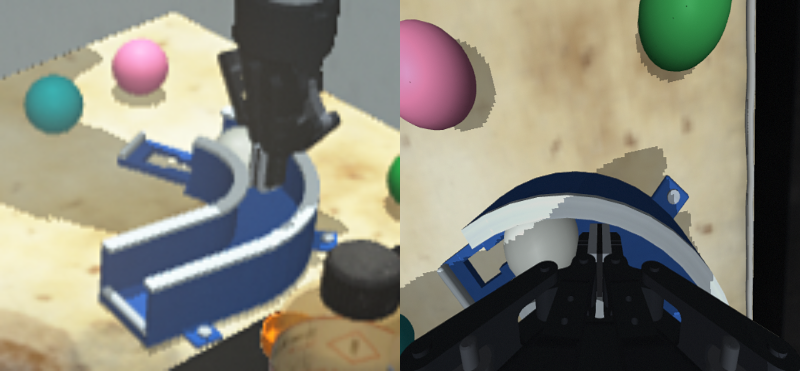

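The left half shows the ball at (236,140), just ahead of the fingers in the bend. I'll push on, slowing toward the end.

Request:
{"method": "drive_tool", "body": {"steps": [[[0.023,-0.11,0,0,0,-4.5,0],[0.0225,-0.1215,0,0,0,-5,0],[0.0225,-0.1215,0,0,0,-5,0],[0.0225,-0.1215,0,0,0,-5,0],[0.0225,-0.1215,0,0,0,-5,0],[0.0225,-0.1215,0,0,0,-5,0],[0.023,-0.12,0,0,0,-2,0],[0.01,-0.06,0,0,0,0,0],[0.006,-0.06,0,0,0,0,0],[0.003,-0.06,0,0,0,0,0]]]}}

```text
t: 10.28
ee_pos: [0.5467, 0.1884, 0.0261]
tcp_rot: [[-0.354, 0.935, 0.0], [0.935, 0.354, 0.0], [0.0, 0.0, -1.0]]
force: [-0.1, -0.6, -0.1]
grip_width: 0.0
gripper_force: 0.0
```

Request:
{"method": "drive_tool", "body": {"steps": [[[0.002,-0.05,0,0,0,0,0],[0,0,0,0,0,0,0],[0,0,0,0,0,0,0],[0,0,0,0,0,0,0]]]}}

```text
t: 10.78
ee_pos: [0.544, 0.1875, 0.0261]
tcp_rot: [[-0.355, 0.935, 0.0], [0.935, 0.355, 0.0], [0.0, 0.0, -1.0]]
force: [0.3, -0.1, 0.3]
grip_width: -0.0001
gripper_force: 0.0
```

```bash
python3 - <<'E'
from cell import optics,monitor
from h import *
s=monitor.get_state();p=np.array(s['ee_pos']);c,sn=np.cos(Q[2]),np.sin(Q[2])
d=p[:2]-Q[:2];x,y=c*d[0]+sn*d[1],-sn*d[0]+c*d[1]
print('track xy',x,y,s['ee_pos'],s['force'])
seat=t2w(Q,[[-77,54,28]])[0];print('seat',seat)
t=optics.snapshot('scene');w=optics.snapshot('wrist')
for v in (t,w):
    print(proj(v,seat))
    for r in optics.boxes_of(v,'ball_center')[:5]: x,y,a,b=r['rect'];print(r['rect'],round(r['confidence'],2),ray(v,(x+a/2,y+b/2),.028))
cv2.imwrite('pics/m2.png',np.hstack([cv2.resize(t['img'][160:290,310:450,::-1],(400,371)),cv2.resize(w['img'][:,:,::-1],(400,371))]))
E
```

```text
track xy -0.04153433120022278 0.0738148929734777 [0.54403574 0.18751846 0.02606562] [ 0.29181962 -0.06697858  0.25343159]
seat [0.50585229 0.17364516 0.028     ]
[[367.78789138 206.60701239]]
[318.1, 186.2, 20.7, 19.3] 0.81 [0.41217681 0.13255966 0.028     ]
[360.1, 195.4, 19.6, 20.2] 0.76 [0.5052563  0.18095588 0.028     ]
[445.4, 211.0, 21.3, 24.9] 0.74 [0.6790414  0.28094728 0.028     ]
[351.5, 175.5, 12.5, 16.7] 0.6 [0.41148209 0.22801608 0.028     ]
[402.9, 186.9, 12.0, 18.9] 0.52 [0.5318496  0.28449004 0.028     ]
[[228.89596511 308.69670116]]
[0.0, 248.9, 68.7, 110.3] 0.81 [0.42460789 0.14533577 0.028     ]
[165.5, 256.0, 115.6, 98.4] 0.79 [0.50304095 0.17440191 0.028     ]
[624.1, 165.9, 15.9, 67.9] 0.73 [0.64534009 0.27837214 0.028     ]
[1.5, 0.9, 96.9, 138.0] 0.71 [0.41641331 0.24305598 0.028     ]
```

View pics/m2.png

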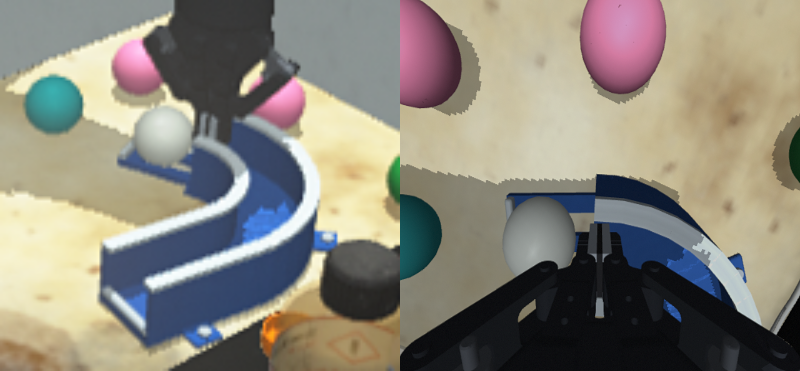

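The left half shows the ball at (163,136), which matches the projected seat position within about 1 px. It looks seated. I'll raise, turn 90° with the gripper open over the seat, then check.

```bash
python3 - <<'E'
from h import *
p=[.5440,.1875,.0261]
rows([(p[0],p[1],.146,110.8,5),(.5055,.174,.136,20.8,10)],0,p,110.8)
E
```

```text
[[[0.0,0.0,-0.4,0,0,-0.0,0],[0.0,0.0,-0.399,0,0,-0.0,0],[0.0,0.0,-0.4,0,0,-0.0,0],[0.0,0.0,-0.4,0,0,-0.0,0],[0.0,0.0,-0.399,0,0,-0.0,0],[0.002,-0.068,0.017,0,0,9.0,0],[-0.009,-0.067,0.016,0,0,9.0,0],[-0.02,-0.066,0.017,0,0,9.0,0],[-0.029,-0.061,0.017,0,0,9.0,0],[-0.038,-0.056,0.016,0,0,9.0,0]]]
[[[-0.047,-0.049,0.017,0,0,9.0,0],[-0.054,-0.042,0.016,0,0,9.0,0],[-0.06,-0.032,0.017,0,0,9.0,0],[-0.064,-0.023,0.017,0,0,9.0,0],[-0.067,-0.012,0.016,0,0,9.0,0]]]
```

Request:
{"method": "drive_tool", "body": {"steps": [[[0,0,-0.4,0,0,0,0],[0,0,-0.4,0,0,0,0],[0,0,-0.4,0,0,0,0],[0,0,-0.4,0,0,0,0],[0,0,-0.4,0,0,0,0],[0.002,-0.068,0.017,0,0,9,85],[-0.009,-0.067,0.017,0,0,9,85],[-0.02,-0.066,0.017,0,0,9,85],[-0.029,-0.061,0.017,0,0,9,85],[-0.038,-0.056,0.017,0,0,9,85]]]}}

```text
t: 12.22
ee_pos: [0.5246, 0.1807, 0.141]
tcp_rot: [[0.415, 0.91, -0.0], [0.91, -0.415, -0.0], [-0.0, -0.0, -1.0]]
force: [-0.5, -0.6, 0.5]
grip_width: 0.085
gripper_force: 0.0
```

Request:
{"method": "drive_tool", "body": {"steps": [[[-0.047,-0.049,0.017,0,0,9,85],[-0.054,-0.042,0.017,0,0,9,85],[-0.06,-0.032,0.017,0,0,9,85],[-0.064,-0.023,0.017,0,0,9,85],[-0.067,-0.012,0.017,0,0,9,85],[0,0,0,0,0,0,85]]]}}

```text
t: 12.98
ee_pos: [0.5053, 0.174, 0.1359]
tcp_rot: [[0.935, 0.356, -0.0], [0.356, -0.935, -0.0], [-0.0, -0.0, -1.0]]
force: [-0.3, -0.5, 0.7]
grip_width: 0.0847
gripper_force: 0.0
```

```bash
python3 - <<'E'
from cell import optics,monitor
from h import *
s=monitor.get_state();print(s['ee_pos'],s['grip_width'])
seat=t2w(Q,[[-77,54,28]])[0];print('seat',seat)
w=optics.snapshot('wrist');t=optics.snapshot('scene')
im=w['img'][:,:,::-1].copy()
print(proj(w,seat),proj(t,seat))
for v in (t,w):
    for r in optics.boxes_of(v,'ball_center')[:5]: x,y,a,b=r['rect'];print(r['rect'],round(r['confidence'],2),ray(v,(x+a/2,y+b/2),.028))
cv2.circle(im,tuple(proj(w,seat)[0].astype(int)),4,(0,0,255),-1)
for a in (-20,20):
    pts=[[-42-.866*k-.5*a,74-.5*k+.866*a,6] for k in (0,70)]
    cv2.polylines(im,[proj(w,t2w(Q,pts)).astype(int)],0,(0,0,255),1)
for L in LIPS: cv2.polylines(im,[proj(w,t2w(Q,L)).astype(int)],1,(0,0,255),1)
cv2.imwrite('pics/m3.png',im)
rows([(seat[0],seat[1],.008,20.8,10)],85)
E
```

```text
[0.5053005 0.173961  0.1358772] 0.08469222466635
seat [0.50585229 0.17364516 0.028     ]
[[320.08745228 241.94143839]] [[367.78789138 206.60701239]]
[396.8, 185.4, 17.3, 22.6] 0.86 [0.52792494 0.2766716  0.028     ]
[349.5, 173.0, 18.6, 19.4] 0.8 [0.40873914 0.23405392 0.028     ]
[358.1, 195.4, 23.5, 22.0] 0.79 [0.50811759 0.17809505 0.028     ]
[276.2, 259.0, 40.0, 71.7] 0.71 [ 0.65361621 -0.14695701  0.028     ]
[444.0, 212.9, 22.1, 20.8] 0.7 [0.67726677 0.27964916 0.028     ]
[170.4, 300.1, 61.8, 51.5] 0.94 [0.4067503  0.23790804 0.028     ]
[286.9, 332.4, 63.0, 59.5] 0.82 [0.40880161 0.13818008 0.028     ]
[285.3, 215.3, 69.7, 63.2] 0.77 [0.50226313 0.172228   0.028     ]
[135.1, 132.4, 74.7, 68.7] 0.64 [0.52024454 0.29036442 0.028     ]
[[[0.0,0.001,0.213,0,0,0.01,85],[0.0,0.001,0.213,0,0,0.02,85],[0.001,0.0,0.214,0,0,0.01,85],[-0.0,0.001,0.213,0,0,0.01,85],[-0.0,0.001,0.213,0,0,0.01,85],[0.0,0.001,0.213,0,0,0.02,85],[0.0,0.0,0.214,0,0,0.01,85],[0.001,0.001,0.213,0,0,0.01,85],[-0.0,0.001,0.213,0,0,0.02,85],[-0.0,0.001,0.213,0,0,0.01,85]]]
```

View pics/m3.png

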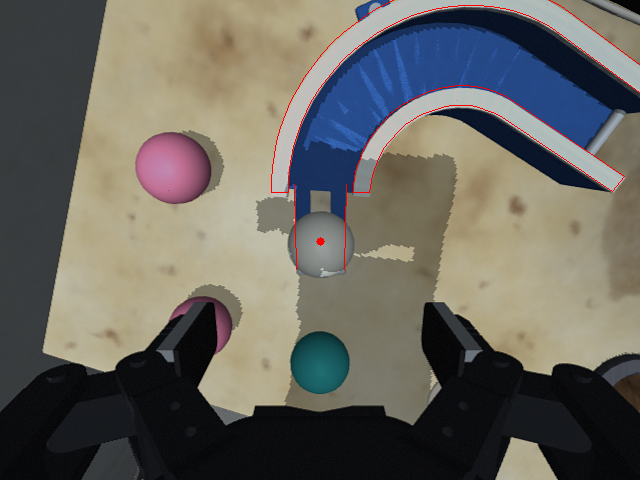

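The overlay matches the lips, and the ball centre at (321,243) lies on the projected seat (320,242), at rest. I'll descend and grip.

Request:
{"method": "drive_tool", "body": {"steps": [[[0,0.005,0.213,0,0,0,85],[0,0,0.213,0,0,0,85],[0,0,0.213,0,0,0,85],[0,0,0.213,0,0,0,85],[0,0,0.213,0,0,0,85],[0,0,0.213,0,0,0,85],[0,0,0.213,0,0,0,85],[0,0,0.213,0,0,0,85],[0,0,0.213,0,0,0,85],[0,0,0.2,0,0,0,85]]]}}

```text
t: 14.42
ee_pos: [0.5055, 0.1737, 0.008]
tcp_rot: [[0.935, 0.355, -0.0], [0.355, -0.935, -0.0], [-0.0, -0.0, -1.0]]
force: [0.5, 0.6, -0.2]
grip_width: 0.085
gripper_force: 0.0
```

Request:
{"method": "drive_tool", "body": {"steps": [[[0,0,0,0,0,0,60],[0,0,0,0,0,0,46],[0,0,0,0,0,0,46],[0,0,0,0,0,0,46],[0,0,0,0,0,0,46],[0,0,0,0,0,0,46]]], "force": 30}}

```text
t: 15.18
ee_pos: [0.506, 0.1737, 0.0095]
tcp_rot: [[0.935, 0.355, 0.001], [0.355, -0.935, 0.0], [0.001, 0.0, -1.0]]
force: [1.2, -3.4, 5.8]
grip_width: 0.0483
gripper_force: 30.7
```

```bash
python3 - <<'E'
from h import *
from cell import monitor
s=monitor.get_state();p=np.array(s['ee_pos']);print(p,s['grip_width'],s['gripper_force'])
h=[.467,-.143]
rows([(p[0],p[1],.148,20.8,8),(h[0],h[1]+.0,.148,20.8,14)],40)
E
```

```text
[0.50604847 0.17370062 0.00947076] 0.04829136238282982 30.678632855415344
[[[0.0,0.0,-0.289,0,0,-0.0,40],[0.0,0.0,-0.288,0,0,-0.01,40],[0.0,0.0,-0.289,0,0,0.0,40],[0.0,0.0,-0.288,0,0,-0.0,40],[0.0,0.0,-0.289,0,0,-0.0,40],[0.0,0.0,-0.289,0,0,-0.01,40],[0.0,0.0,-0.288,0,0,0.0,40],[0.0,0.0,-0.289,0,0,-0.0,40],[-0.177,0.336,0.0,0,0,-0.0,40],[-0.178,0.336,0.0,0,0,-0.0,40]]]
[[[-0.177,0.336,0.0,0,0,-0.0,40],[-0.177,0.336,0.0,0,0,-0.0,40],[-0.178,0.336,0.0,0,0,-0.0,40],[-0.177,0.336,0.0,0,0,-0.0,40],[-0.177,0.336,0.0,0,0,-0.0,40],[-0.178,0.336,0.0,0,0,-0.0,40],[-0.177,0.336,0.0,0,0,-0.0,40],[-0.177,0.336,0.0,0,0,-0.0,40],[-0.178,0.335,0.0,0,0,-0.0,40],[-0.177,0.336,0.0,0,0,-0.0,40]]]
[[[-0.177,0.336,0.0,0,0,-0.0,40],[-0.178,0.336,0.0,0,0,-0.0,40]]]
```

Request:
{"method": "drive_tool", "body": {"steps": [[[0,0,0,0,0,0,40],[0,0,-0.05,0,0,0,40],[0,0,-0.1,0,0,0,40],[0,0,-0.1,0,0,0,40],[0,0,0,0,0,0,40]]], "force": 45}}

```text
t: 15.8
ee_pos: [0.5057, 0.1738, 0.0244]
tcp_rot: [[0.935, 0.355, 0.001], [0.355, -0.935, 0.0], [0.001, 0.0, -1.0]]
force: [-0.0, 1.0, -2.2]
grip_width: 0.0482
gripper_force: 46.7
```

```bash
python3 - <<'E'
from cell import optics,monitor
from h import *
s=monitor.get_state();print(s['ee_pos'],s['grip_width'],s['force'],s['gripper_force'])
t=optics.snapshot('scene');w=optics.snapshot('wrist')
cv2.imwrite('pics/m4.png',np.hstack([cv2.resize(t['img'][160:260,320:420,::-1],(400,400)),cv2.resize(w['img'][:,:,::-1],(400,400))]))
E
```

```text
[0.50573119 0.17384723 0.02439021] 0.04819023019081086 [-0.03114345  1.02637401 -2.20923486] 46.723254919052124
```

View pics/m4.png

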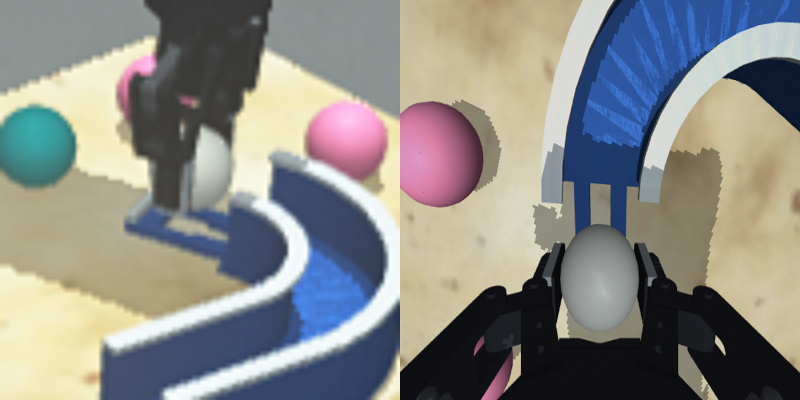

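The ball is held (2.2 N of load, matching its weight) and clear of the tongue. I'll raise it and carry it to a viewing spot short of the holder.

```bash
python3 - <<'E'
from h import *
from cell import monitor
p=np.array(monitor.get_state()['ee_pos'])
rows([(p[0],p[1],.16,20.8,6),(.411,-.164,.16,20.8,14)],40)
E
```

```text
[[[0.0,0.0,-0.378,0,0,-0.0,40],[0.0,0.0,-0.378,0,0,-0.01,40],[0.0,0.0,-0.379,0,0,0.0,40],[0.0,0.0,-0.378,0,0,-0.0,40],[0.0,0.0,-0.378,0,0,-0.0,40],[0.0,0.0,-0.378,0,0,-0.01,40],[-0.248,0.336,-0.0,0,0,0.0,40],[-0.248,0.336,-0.0,0,0,0.0,40],[-0.248,0.336,-0.0,0,0,0.0,40],[-0.248,0.336,-0.0,0,0,0.0,40]]]
[[[-0.248,0.336,-0.0,0,0,0.0,40],[-0.248,0.336,-0.0,0,0,0.0,40],[-0.248,0.335,-0.0,0,0,0.0,40],[-0.247,0.336,-0.0,0,0,0.0,40],[-0.248,0.336,-0.0,0,0,0.0,40],[-0.248,0.336,-0.0,0,0,0.0,40],[-0.248,0.336,-0.0,0,0,0.0,40],[-0.248,0.336,-0.0,0,0,0.0,40],[-0.248,0.336,-0.0,0,0,0.0,40],[-0.248,0.336,-0.0,0,0,0.0,40]]]
```

Request:
{"method": "drive_tool", "body": {"steps": [[[0,0,-0.38,0,0,0,40],[0,0,-0.38,0,0,0,40],[0,0,-0.38,0,0,0,40],[0,0,-0.38,0,0,0,40],[0,0,-0.38,0,0,0,40],[0,0,-0.38,0,0,0,40],[-0.12,0.17,0,0,0,0,40],[-0.25,0.336,0,0,0,0,40],[-0.25,0.336,0,0,0,0,40],[-0.25,0.336,0,0,0,0,40]]]}}

```text
t: 17.15
ee_pos: [0.4807, 0.0877, 0.1592]
tcp_rot: [[0.935, 0.355, -0.002], [0.355, -0.935, -0.0], [-0.002, -0.0, -1.0]]
force: [-0.3, -0.4, -2.1]
grip_width: 0.0482
gripper_force: 47.3
```

Request:
{"method": "drive_tool", "body": {"steps": [[[-0.25,0.336,0,0,0,0,40],[-0.25,0.336,0,0,0,0,40],[-0.25,0.336,0,0,0,0,40],[-0.25,0.336,0,0,0,0,40],[-0.25,0.336,0,0,0,0,40],[-0.25,0.336,0,0,0,0,40],[-0.25,0.336,0,0,0,0,40],[-0.25,0.336,0,0,0,0,40],[-0.25,0.336,0,0,0,0,40],[-0.3,0.5,0,0,0,0,40]]]}}

```text
t: 18.4
ee_pos: [0.4125, -0.1636, 0.1594]
tcp_rot: [[0.935, 0.355, -0.002], [0.355, -0.935, 0.001], [-0.001, -0.001, -1.0]]
force: [0.6, 0.3, -3.1]
grip_width: 0.0482
gripper_force: 47.3
```

```bash
python3 - <<'E'
from cell import optics,monitor
from h import *
s=monitor.get_state();print(s['t'],s['ee_pos'],s['grip_width'],s['force'])
w=optics.snapshot('wrist')
cv2.imwrite('pics/raw5.png',w['img'][:,:,::-1])
for n in('holder','ball_center'):
    for r in optics.regions_of(w,n)[:2]:
        x,y,a,b=r['rect'];print(n,r['rect'],r['confidence'],ray(w,(x+a/2,y+b/2),.01))
# collar rim: cork colour mask and ellipse
h=cv2.cvtColor(w['img'],cv2.COLOR_RGB2HSV)
c=[.467,-.143];a=np.linspace(0,6.29,60)
im=w['img'][:,:,::-1].copy()
for R,z in((.036,.01),(.021,.04),(.014,.04)):
    cv2.polylines(im,[proj(w,np.c_[c[0]+R*np.cos(a),c[1]+R*np.sin(a),z+0*a]).astype(int)],1,(0,0,255),1)
cv2.imwrite('pics/m5.png',im)
E
```

```text
18.4 [ 0.41251427 -0.16355746  0.15938753] 0.04817597488657266 [ 0.55959815  0.3060275  -3.05211296]
holder [280.1, 112.5, 87.3, 90.0] 0.98 [ 0.46995219 -0.14538856  0.01      ]
```

View pics/m5.png

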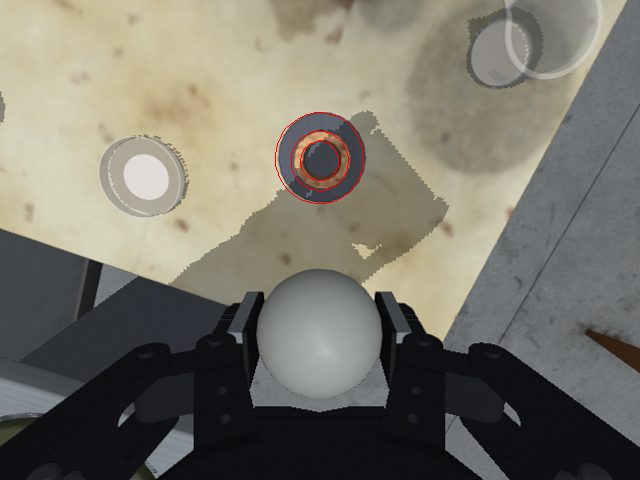

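The overlay circles sit on the holder at (320,158) within about 1 px. I'll quantify that from the cork colour and check the ball's place in the grip.

```bash
python3 - <<'E'
from cell import optics,monitor
from h import *
s=monitor.get_state();p=np.array(s['ee_pos'])
w=optics.snapshot('wrist');im=w['img'];h=cv2.cvtColor(im,cv2.COLOR_RGB2HSV)
roi=np.zeros(im.shape[:2],bool);roi[105:210,270:372]=1
gr=((h[...,1]<70)|(h[...,2]<120))  # steel/dark
cork=((h[...,0]<22)&(h[...,1]>95)&roi).astype(np.uint8)
(ux,uy),r=cv2.minEnclosingCircle(np.argwhere(cv2.morphologyEx(cork,cv2.MORPH_OPEN,np.ones((2,2))))[:,::-1].astype(np.float32))
print('cork circ',ux,uy,r,ray(w,(ux,uy),.04),'model',proj(w,[.467,-.143,.04]))
b=((h[...,1]<40)&(h[...,2]>90)).astype(np.uint8);n,l,st,ce=cv2.connectedComponentsWithStats(b)
k=l[333,320];print('ball',st[k],ce[k],'expect',proj(w,p+[0,0,.0186]))
tgt=np.array([.467,-.143]);
rows([(tgt[0],tgt[1],.13,20.8,6),(tgt[0],tgt[1],.05,20.8,8)],40)
E
```

```text
cork circ 322.0 160.11607360839844 28.749244689941406 [ 0.46866102 -0.14470387  0.04      ] model [[319.02422362 161.4564366 ]]
ball [  249   273   141   139 15362] [318.90684807 346.66586382] expect [[319.75531058 326.92059915]]
[[[0.16,0.001,0.082,0,0,-0.02,40],[0.161,0.001,0.082,0,0,-0.02,40],[0.16,0.0,0.082,0,0,-0.01,40],[0.161,0.001,0.083,0,0,-0.02,40],[0.16,0.001,0.082,0,0,-0.02,40],[0.161,0.001,0.082,0,0,-0.02,40],[-0.0,0.0,0.167,0,0,0.0,40],[-0.0,0.0,0.166,0,0,0.0,40],[-0.0,0.0,0.167,0,0,0.0,40],[-0.0,0.0,0.167,0,0,0.0,40]]]
[[[-0.0,0.0,0.166,0,0,0.0,40],[-0.0,0.0,0.167,0,0,0.0,40],[-0.0,0.0,0.166,0,0,0.0,40],[-0.0,0.0,0.167,0,0,0.0,40]]]
```

Request:
{"method": "drive_tool", "body": {"steps": [[[0.165,0.006,0.08,0,0,0,40],[0.165,0.006,0.08,0,0,0,40],[0.165,0.006,0.08,0,0,0,40],[0.165,0.006,0.08,0,0,0,40],[0.165,0.006,0.08,0,0,0,40],[0.17,0.006,0.08,0,0,0,40],[0,0,0,0,0,0,40],[0,0,0,0,0,0,40]]]}}

```text
t: 19.6
ee_pos: [0.4703, -0.1437, 0.1319]
tcp_rot: [[0.935, 0.355, -0.0], [0.355, -0.935, -0.0], [-0.0, -0.0, -1.0]]
force: [-0.0, -0.3, -2.4]
grip_width: 0.048
gripper_force: 47.3
```

```bash
python3 - <<'E'
from cell import optics,monitor
from h import *
s=monitor.get_state();p=np.array(s['ee_pos']);print(p,s['force'])
t=np.array([.469,-.1443]);rows([(t[0],t[1],.052,20.8,8)],40)
sc=optics.snapshot('scene');print('ball exp',proj(sc,p+[0,0,.0186]))
for n in ('ball_center','holder'):
  for r in optics.boxes_of(sc,n)[:6]:print(n,r['rect'],r['confidence'])
for z in (0.,.01,.04): print(proj(sc,[.469,-.1443,z]))
E
```

```text
[ 0.47026667 -0.14371854  0.13189661] [-0.01199778 -0.25045604 -2.36480151]
[[[-0.003,0.0,0.166,0,0,-0.0,40],[-0.003,0.0,0.167,0,0,-0.0,40],[-0.003,0.001,0.166,0,0,-0.01,40],[-0.003,-0.0,0.167,0,0,0.0,40],[-0.002,-0.0,0.166,0,0,0.0,40],[-0.003,0.0,0.167,0,0,-0.0,40],[-0.003,0.0,0.166,0,0,-0.0,40],[-0.003,0.001,0.167,0,0,-0.0,40]]]
ball exp [[240.13276443 197.46457824]]
ball_center [443.3, 210.3, 24.5, 23.3] 0.81
ball_center [349.3, 173.0, 18.7, 19.0] 0.78
ball_center [397.6, 185.2, 17.1, 20.4] 0.59
ball_center [319.6, 186.4, 19.0, 18.5] 0.56
ball_center [239.9, 183.1, 16.1, 26.2] 0.55
holder [225.5, 240.1, 35.8, 30.6] 0.77
holder [341.7, 196.3, 87.7, 86.9] 0.72
[[244.10851156 259.18724549]]
[[243.82450822 255.35082112]]
[[242.95597184 243.61830343]]
```

Request:
{"method": "drive_tool", "body": {"steps": [[[-0.02,0,0.166,0,0,0,40],[0,0,0.166,0,0,0,40],[0,0,0.166,0,0,0,40],[0,0,0.166,0,0,0,40],[0,0,0.166,0,0,0,40],[0,0,0.166,0,0,0,40],[0,0,0.166,0,0,0,40],[0,0,0.166,0,0,0,40],[0,0,0,0,0,0,40]]]}}

```text
t: 20.88
ee_pos: [0.4689, -0.144, 0.0514]
tcp_rot: [[0.935, 0.355, -0.001], [0.355, -0.935, 0.001], [-0.001, -0.001, -1.0]]
force: [-0.2, -0.3, -2.1]
grip_width: 0.0481
gripper_force: 47.3
```

```bash
python3 - <<'E'
from cell import optics,monitor
from h import *
s=monitor.get_state();p=np.array(s['ee_pos']);print(p,s['force'])
sc=optics.snapshot('scene');w=optics.snapshot('wrist')
cv2.imwrite('pics/m6.png',np.hstack([cv2.resize(sc['img'][190:290,195:295,::-1],(400,400),interpolation=cv2.INTER_CUBIC),cv2.resize(w['img'][200:440,200:440,::-1],(400,400))]))
E
```

```text
[ 0.46889166 -0.14396153  0.05138493] [-0.17528253 -0.31881846 -2.09910822]
```

View pics/m6.png

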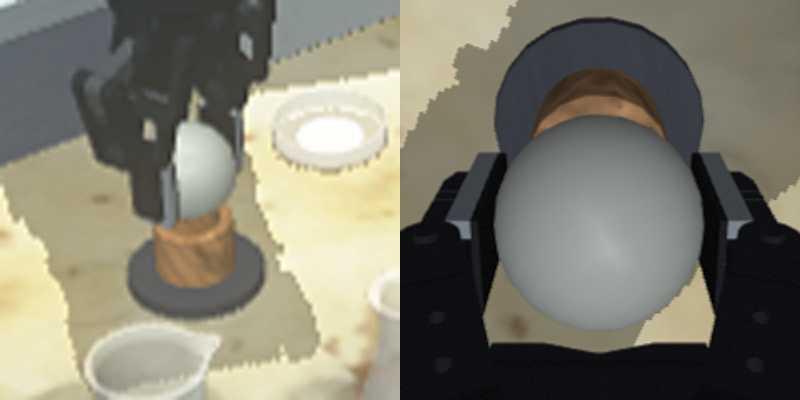

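Both views show the ball centred above the collar, a few mm over the rim. I'll lower slowly until contact.

Request:
{"method": "drive_tool", "body": {"steps": [[[0,0,0.03,0,0,0,40],[0,0,0.03,0,0,0,40],[0,0,0.03,0,0,0,40],[0,0,0.02,0,0,0,40],[0,0,0,0,0,0,40]]]}}

```text
t: 21.6
ee_pos: [0.4692, -0.1441, 0.0455]
tcp_rot: [[0.935, 0.355, -0.0], [0.355, -0.935, 0.0], [-0.0, -0.0, -1.0]]
force: [0.1, -0.1, -2.4]
grip_width: 0.0478
gripper_force: 47.3
```

Request:
{"method": "drive_tool", "body": {"steps": [[[0,0,0.02,0,0,0,40],[0,0,0,0,0,0,40]]]}}

```text
t: 21.85
ee_pos: [0.4692, -0.1441, 0.0443]
tcp_rot: [[0.935, 0.355, -0.0], [0.355, -0.935, 0.0], [-0.0, -0.0, -1.0]]
force: [-0.0, -0.3, -2.7]
grip_width: 0.0476
gripper_force: 47.3
```

Request:
{"method": "drive_tool", "body": {"steps": [[[0,0,0.02,0,0,0,40],[0,0,0,0,0,0,40]]]}}

```text
t: 22.1
ee_pos: [0.4694, -0.1441, 0.0433]
tcp_rot: [[0.935, 0.355, 0.0], [0.355, -0.935, -0.0], [0.0, 0.0, -1.0]]
force: [-0.5, -0.7, -0.8]
grip_width: 0.048
gripper_force: 47.5
```

Request:
{"method": "drive_tool", "body": {"steps": [[[0,0,0.01,0,0,0,40],[0,0,0,0,0,0,40]]]}}

```text
t: 22.35
ee_pos: [0.4695, -0.1442, 0.0429]
tcp_rot: [[0.935, 0.355, 0.001], [0.355, -0.935, -0.0], [0.001, 0.0, -1.0]]
force: [1.0, 0.9, 3.5]
grip_width: 0.0477
gripper_force: 47.8
```

Contact felt at the expected height. I'll open gently.

Request:
{"method": "drive_tool", "body": {"steps": [[[0,0,0,0,0,0,49],[0,0,0,0,0,0,51],[0,0,0,0,0,0,53],[0,0,0,0,0,0,57],[0,0,0,0,0,0,62],[0,0,0,0,0,0,68],[0,0,0,0,0,0,74],[0,0,0,0,0,0,78],[0,0,0,0,0,0,78]]], "force": 20}}

```text
t: 23.48
ee_pos: [0.4693, -0.1441, 0.0426]
tcp_rot: [[0.935, 0.355, 0.0], [0.355, -0.935, 0.0], [0.0, 0.0, -1.0]]
force: [-0.2, -1.1, 0.1]
grip_width: 0.078
gripper_force: 0.0
```

Request:
{"method": "drive_tool", "body": {"steps": [[[0,0,-0.1,0,0,0,78],[0,0,-0.2,0,0,0,78],[0,0,-0.3,0,0,0,78],[0,0,-0.4,0,0,0,78],[0,0,-0.4,0,0,0,78],[0,0,-0.4,0,0,0,78],[0,0,0,0,0,0,78],[0,0,0,0,0,0,78]]]}}

```text
t: 24.48
ee_pos: [0.469, -0.144, 0.1502]
tcp_rot: [[0.935, 0.355, -0.0], [0.355, -0.935, 0.0], [-0.0, -0.0, -1.0]]
force: [0.1, 1.5, 0.4]
grip_width: 0.0781
gripper_force: 0.0
```

```bash
python3 - <<'E'
from cell import optics,monitor
from h import *
s=monitor.get_state();print(s['t'],s['ee_pos'],s['force'],s['grip_width'])
sc=optics.snapshot('scene');w=optics.snapshot('wrist')
cv2.imwrite('pics/m7.png',np.hstack([cv2.resize(sc['img'][190:290,195:295,::-1],(400,400),interpolation=cv2.INTER_CUBIC),cv2.resize(w['img'][:,:,::-1],(400,300))[:,:] if 0 else cv2.resize(w['img'][150:400,200:450,::-1],(400,400))]))
a=np.array([.469,-.1443,.061]);print(proj(sc,a),proj(w,a))
E
```

```text
24.475 [ 0.46897149 -0.14400876  0.1502278 ] [0.10194081 1.53151415 0.40599579] 0.07805670523815948
[[242.33280579 235.2003409 ]] [[320.06587839 249.61455329]]
```

View pics/m7.png

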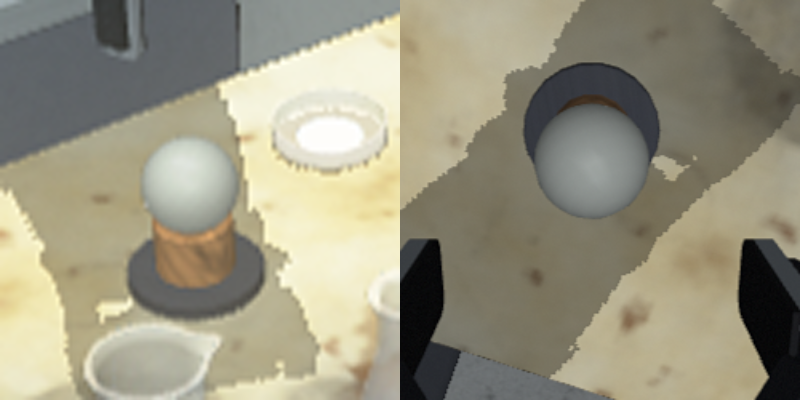

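The ball sits on the collar by itself: the left half shows it at (190,185), which is (242.5,236) in the full image against a predicted (242.3,235.2). The gripper is clear, so I'll hand in.

```bash
python3 -c "
from cell import ticket
print(ticket.hand_in())"
```

```text
the job is handed in; nothing more can be done
None
```

I pushed the ball round the track into its seat, lifted it out and set it on the cork collar, where the last pictures show it resting by itself; I handed the job in at about 24.5 s, with no verdict returned.

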